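# Set out the objectives in nosepiece order

## Robot

A 6-joint arm with a two-finger parallel gripper is mounted at the origin on the work surface. World frame = base frame: x ahead of the robot, y to its left, z up, the work surface at z = 0. Lengths are in m, angles in degrees, forces in N, time in s.
With the tool pointing down it reaches from about 0.325 to 0.85 m from the base axis. Payload 15.5 kg.
Tool frame: the origin (TCP) lies midway between the tips of the shut fingers; the grasp point (between the pads) lies 19 mm behind it; z points along the fingers, y is the line along which they close (so a half turn about z gives the same grasp; the last joint's range is limited). The gripper opens to 91 mm and grips with 3 to 60 N. Pads are 32 mm wide; open, the fingers measure 118 mm over their backs; the gripper's body (76 mm by 178 mm) begins 60 mm behind the grasp point.
Start: joints at [67.007, 28.281, 77.091, -0, 74.628, -5.472], TCP at [0.188, 0.596, 0.214] pointing down, gripper open.
Joint ranges: [-166.48, 166.48], [-47.26, 123.95], [12.59, 153.08], [-70.14, 250.14], [6.76, 159.57], [-176.63, 176.63]. Speed limits (degrees/s): [108.29, 108.29, 147.25, 172.46, 172.46, 172.46].

## Interface

Orientations are given as a 3x3 rotation matrix whose columns are the frame's x, y, z axes.
In Python, from bench import ctrl gives the robot as it stands. The module is installed in compiled form; this text tells all that it offers. Calls block until the motion is done:
- ctrl.goto(position, orientation): joint-space move of the TCP to a pose.
- ctrl.move_l(position, vel=0.15, ori=None, contact_N=None): straight line of the TCP; ori=None keeps the orientation; vel is the mean speed in m/s. With contact_N (N) it stops when the force on the tool has changed by that much, and returns True; else False.
- ctrl.movej(angles): joint-space move.
- ctrl.command_gripper(opening): opening from 0.0 (shut) to 1.0 (fully open); the grip force is fixed at half the most; returns when the fingers have stopped.
- ctrl.sleep(seconds).
- ctrl.ik(position, orientation): joint angles nearest the present ones, or None.
- ctrl.read_camera(name): name is "side" or "top" or "wrist"; returns the picture (384x512x3 uint8, blue, green, red); there is no depth.
- ctrl.camera_params(name): a dict with "fx", "fy", "cx", "cy" (pixels), "D" ([k1, k2, p1, p2, k3] as OpenCV has them; the pictures are not rectified), "pose" (4x4, takes a point from camera to world coordinates); the wrist camera has in their place "T_tool_cam" (4x4, takes a point from camera to tool coordinates, whose origin is the TCP and whose axes are the flange's). Camera axes: x right, y up, looking along -z (the intrinsics and any distortion apply to the point x, -y, -z); pixel columns grow to the right and rows downward; lengths in m; the calibration is good to about 2 mm. A picture is of the moment at which its call begins: read the wrist's pose just before it. camera_params takes no time and is no camera call.
A pose or a line that the arm cannot do raises ctrl.MotionError and nothing moves.
- ctrl.sign_off(): hands the job in; it is judged then, once.
Readings, each from a call of its own:
- ctrl.current_t(): time.
- ctrl.current_q(): joint angles.
- ctrl.current_dq(): joint speeds.
- ctrl.current_effort(): joint torques, N m.
- ctrl.current_tool_pos(): TCP position.
- ctrl.current_eef_rot(): TCP orientation.
- ctrl.current_contact_force(): force on the tool from outside, world axes, zero at the start.
- ctrl.current_wrist_torque(): the same for the moment, N m.
- ctrl.current_grip_width(): opening from 0.0 (shut) to 1.0 (fully open).
- ctrl.current_grasp_force(): force on a finger pad.
Only numpy, scipy, OpenCV 4.12 (cv2) and the standard library are available. Lean on these libraries where they do the work, as an engineer would, in place of code of your own. Each camera call takes 0.05 s, during which the arm holds its last target. There are 200 camera calls.

## Task

Set out the four loose microscope objectives on the loading tray in the order in which they go into the nosepiece: one standing upright, lens up, inside each rubber nest, the shortest next to the tray's red end and each one after it longer, the longest next to the grey end. They are delicate: set them down gently, without letting any fall or tip over, and leave the oil bottle and the filter cube standing where they are on the mat.

Things in the scene. Friction and masses are not known exactly. Their poses are not given: they have to be found in the camera images.
- objective_red: Loose microscope objective, the shortest: red ring, 36 mm tall, 110 g; stands lens up on the grey 4 mm thick mat. From its foot up: brass thread 25 mm across and 6 mm high; straight metal barrel 29 mm across up to 26 mm (grip here from above, any yaw); taper with the red ring; narrow steel nose with the lens. Origin: centre of its underside; z up.
- objective_yellow: Loose microscope objective, the second shortest: yellow ring, 45 mm tall, 150 g; stands lens up on the grey 4 mm thick mat. From its foot up: brass thread 25 mm across and 6 mm high; straight metal barrel 30 mm across up to 30 mm (grip here from above, any yaw); taper with the yellow ring; narrow steel nose with the lens. Origin: centre of its underside; z up.
- objective_green: Loose microscope objective, the second longest: green ring, 54 mm tall, 200 g; stands lens up on the grey 4 mm thick mat. From its foot up: brass thread 25 mm across and 6 mm high; straight metal barrel 32 mm across up to 34 mm (grip here from above, any yaw); taper with the green ring; narrow steel nose with the lens. Origin: centre of its underside; z up.
- objective_blue: Loose microscope objective, the longest: blue ring, 63 mm tall, 260 g; stands lens up on the grey 4 mm thick mat. From its foot up: brass thread 25 mm across and 6 mm high; straight metal barrel 34 mm across up to 38 mm (grip here from above, any yaw); taper with the blue ring; narrow steel nose with the lens. Origin: centre of its underside; z up.
- nest1: Round black rubber nest (shallow cup) next to the tray's red end piece: 58 mm across, 6 mm high; inside 50 mm across, flat grey floor 2 mm above its underside. Origin: centre of its underside, 6 mm above the table; x along the row, away from the red end. The nests stand 64 mm apart in a row on a fixed tray (298 x 73 mm, at most 10 mm high, any yaw).
- nest2: Round black rubber nest (shallow cup) second from the tray's red end piece: 58 mm across, 6 mm high; inside 50 mm across, flat grey floor 2 mm above its underside. Origin: centre of its underside, 6 mm above the table; x along the row, away from the red end. The nests stand 64 mm apart in a row on a fixed tray (298 x 73 mm, at most 10 mm high, any yaw).
- nest3: Round black rubber nest (shallow cup) third from the tray's red end piece: 58 mm across, 6 mm high; inside 50 mm across, flat grey floor 2 mm above its underside. Origin: centre of its underside, 6 mm above the table; x along the row, away from the red end. The nests stand 64 mm apart in a row on a fixed tray (298 x 73 mm, at most 10 mm high, any yaw).
- nest4: Round black rubber nest (shallow cup) last, next to the tray's grey end piece: 58 mm across, 6 mm high; inside 50 mm across, flat grey floor 2 mm above its underside. Origin: centre of its underside, 6 mm above the table; x along the row, away from the red end. The nests stand 64 mm apart in a row on a fixed tray (298 x 73 mm, at most 10 mm high, any yaw).
- oil_bottle: Bystander: small amber immersion-oil bottle, 28 mm in diameter, 57 mm tall, with a black cap; loose. Origin: centre of its underside. It stands on the mat among the objectives and stays where it is.
- filter_cube: Bystander: black filter cube, about 43 x 28 mm and 36 mm tall, with a round amber window on top; loose. Origin: centre of its underside. It stands on the mat among the objectives and stays where it is.

How it is judged:
By the outcome, as a careful person would: the job done as asked, in the order asked, and still so for the second after the job is handed in, with the robot touching nothing.
It also fails if it takes over 96 s, if anything falls off the work surface, if the arm or the gripper's body presses on something with over 40 N, if the wrist force passes 120 N, or if a joint passes its speed limit or range.

## Working session

There is one attempt and no reset: what is moved stays moved. The work goes in short steps, each a Python script; the robot and the scene stay as the last script left them, time stands still between calls to the robot, and variables do not carry over. Pictures are saved under pics/ and viewed, at most 14 in all, crops included, and the job is handed in when it is done.

```bash
mkdir -p pics; python3 - <<'E'
from bench import ctrl
import cv2,numpy as np
np.set_printoptions(precision=4,suppress=True)
for n in("top","side","wrist"):
    cv2.imwrite(f"pics/{n}0.png",ctrl.read_camera(n)); print(n,ctrl.camera_params(n))
print(ctrl.current_t(),ctrl.current_eef_rot())
E
```

```text
top {'fx': 370.27258331459376, 'fy': 370.27258331459376, 'cx': 249.77890092307626, 'cy': 191.52095738506858, 'D': array([-0.0524,  0.    ,  0.    ,  0.    ,  0.    ]), 'pose': array([[ 0.0174,  0.9842, -0.1765,  0.3791],
       [-0.9994,  0.0222,  0.0251,  0.0032],
       [ 0.0287,  0.1759,  0.984 ,  1.0289],
       [ 0.    ,  0.    ,  0.    ,  1.    ]])}
side {'fx': 420.379097939358, 'fy': 420.379097939358, 'cx': 258.4971179994584, 'cy': 192.05882916260444, 'D': array([-0.1583,  0.    ,  0.    ,  0.    ,  0.    ]), 'pose': array([[-0.856 ,  0.377 , -0.3537,  0.2383],
       [-0.5169, -0.6327,  0.5767,  0.5057],
       [-0.0064,  0.6765,  0.7365,  0.6962],
       [ 0.    ,  0.    ,  0.    ,  1.    ]])}
wrist {'fx': 302.72552683107233, 'fy': 302.72552683107233, 'cx': 249.43926160613583, 'cy': 194.365459339798, 'D': array([0.0263, 0.    , 0.    , 0.    , 0.    ]), 'T_tool_cam': array([[-0.0006,  0.9581,  0.2863,  0.0797],
       [ 1.    ,  0.0008, -0.0007,  0.0002],
       [-0.0009,  0.2863, -0.9581, -0.1707],
       [ 0.    ,  0.    ,  0.    ,  1.    ]])}
0.15 [[-0.9536  0.301  -0.0004]
 [ 0.301   0.9536 -0.0009]
 [ 0.0001 -0.0009 -1.    ]]
```

View pics/top0.png

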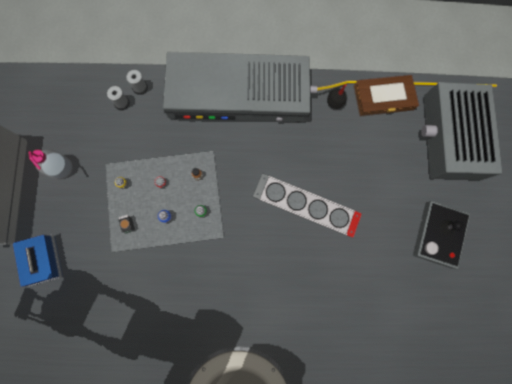

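View pics/side0.png

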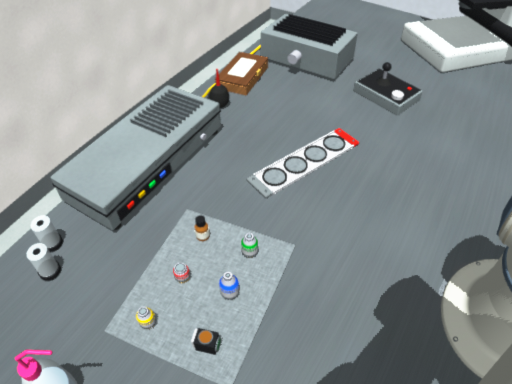

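The top view shows the following:
- Yellow objective at (121,183), red at (160,182), blue at (165,216) and green at (201,211).
- Oil bottle at (197,174) and filter cube at (125,224).
- Tray with its red end at (353,222) and grey end at (262,187), nests at about (340,218), (318,209), (297,201) and (276,192).

The side view agrees with this.

```bash
cat > h.py <<'E'
from bench import ctrl
import cv2,numpy as np
np.set_printoptions(precision=4,suppress=True)
def ray(cam,uv,T=None):
    p=ctrl.camera_params(cam); T=p["pose"] if T is None else T
    K=np.array([[p["fx"],0,p["cx"]],[0,p["fy"],p["cy"]],[0,0,1]])
    x,y=cv2.undistortPoints(np.array([[uv]],float),K,p["D"])[0,0]
    return T[:3,3],T[:3,:3]@np.array([x,-y,-1])
def plane(cam,uv,z,T=None):
    o,d=ray(cam,uv,T); return o+d*(z-o[2])/d[2]
def tri(r1,r2):
    A=np.c_[r1[1],-r2[1]]; s=np.linalg.lstsq(A,r2[0]-r1[0],rcond=None)[0]
    a,b=r1[0]+s[0]*r1[1],r2[0]+s[1]*r2[1]; return (a+b)/2,np.linalg.norm(a-b)
def wristT():
    T=np.eye(4);T[:3,:3]=ctrl.current_eef_rot();T[:3,3]=ctrl.current_tool_pos()
    return T@ctrl.camera_params("wrist")["T_tool_cam"]
HUE=dict(red=(172,8),yellow=(22,34),green=(55,85),blue=(110,128))
def mask(im,c,smin=100,vmin=60):
    h,s,v=cv2.split(cv2.cvtColor(im,cv2.COLOR_BGR2HSV)); lo,hi=HUE[c]
    m=((h>=lo)|(h<=hi)) if lo>hi else ((h>=lo)&(h<=hi))
    return (m&(s>smin)&(v>vmin)).astype(np.uint8)
def blobs(m,amin=8):
    n,_,st,ce=cv2.connectedComponentsWithStats(m); return [(st[i,4],ce[i]) for i in range(1,n) if st[i,4]>=amin]
E
python3 - <<'E'
from h import *
t=cv2.imread("pics/top0.png");s=cv2.imread("pics/side0.png")
for c in HUE:
    bt=[b for b in blobs(mask(t,c)) if 105<b[1][0]<222 and 150<b[1][1]<250]
    bs=[b for b in blobs(mask(s,c)) if 108<b[1][0]<300 and 212<b[1][1]<384]
    print(c,bt,bs)
    if bt and bs: print(tri(ray("top",max(bt,key=lambda b:b[0])[1]),ray("side",max(bs,key=lambda b:b[0])[1])))
for cam,im in(("top",t),("side",s)):
    h,sa,v=cv2.split(cv2.cvtColor(im,cv2.COLOR_BGR2HSV))
    w=((v>150)&(sa<60)).astype(np.uint8)
    cs,hi=cv2.findContours(w,cv2.RETR_CCOMP,cv2.CHAIN_APPROX_NONE)
    for k,cc in enumerate(cs):
        if hi[0][k][3]>=0 and 150<cv2.contourArea(cc)<900:
            e=cv2.fitEllipse(cc); print(cam,e,plane(cam,e[0],.012))
    for a,ce in blobs(mask(im,"red"),15): print(cam,"red",a,ce,plane(cam,ce,.01))
E
```

```text
red [(np.int32(13), array([161.8462, 185.1538]))] [(np.int32(57), array([182.1404, 273.7544]))]
(array([0.577 , 0.2241, 0.015 ]), np.float64(0.008013788779853277))
yellow [(np.int32(35), array([122.3143, 183.8286]))] [(np.int32(98), array([145.9082, 318.102 ]))]
(array([0.5761, 0.3327, 0.0181]), np.float64(0.004667544607720702))
green [(np.int32(17), array([202.5294, 213.4706]))] [(np.int32(77), array([249.2597, 244.9481])), (np.int32(9), array([218.4444, 343.4444]))]
(array([0.5   , 0.1069, 0.0234]), np.float64(0.009035986108880307))
blue [(np.int32(53), array([166.    , 217.0566]))] [(np.int32(109), array([229.4128, 284.9817]))]
(array([0.485 , 0.2038, 0.0273]), np.float64(0.0034865419003276862))
top ((317.5763244628906, 208.9153289794922), (21.523075103759766, 22.320419311523438), 172.80751037597656) [ 0.5165 -0.2127  0.012 ]
top ((296.39990234375, 200.28761291503906), (21.61652946472168, 21.959877014160156), 165.98841857910156) [ 0.5395 -0.1534  0.012 ]
top ((275.188720703125, 191.65972900390625), (21.464054107666016, 21.978885650634766), 118.45538330078125) [ 0.5627 -0.0939  0.0
[... 859 characters left out ...]
5  0.1077 0.012 ]
side ((274.1783752441406, 176.30836486816406), (19.497467041015625, 25.951162338256836), 94.44243621826172) [ 0.5613 -0.0903  0.012 ]
side ((295.1534423828125, 164.3555450439453), (18.668983459472656, 24.763765335083008), 98.92622375488281) [ 0.5385 -0.1501  0.012 ]
side ((314.8037109375, 153.30526733398438), (17.609655380249023, 24.480552673339844), 96.12366485595703) [ 0.5156 -0.209   0.012 ]
side red 57 [217.3684  78.2456] [ 0.9143 -0.3662  0.01  ]
side red 22 [409.1364  88.    ] [ 0.3998 -0.6219  0.01  ]
side red 177 [346.3164 136.5706] [ 0.4749 -0.3102  0.01  ]
side red 51 [130.3137 204.1176] [0.7913 0.1434 0.01  ]
side red 57 [182.1404 273.7544] [0.5835 0.2233 0.01  ]
```

View pics/wrist0.png

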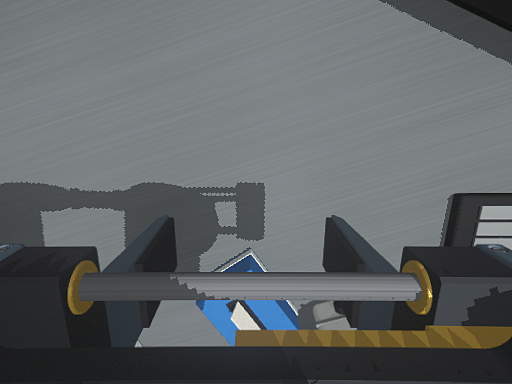

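The wrist camera looks between the fingers, so an object below the TCP will be visible. I'll hover over red and look from there.

```bash
cat >> h.py <<'E'
ROW=np.arctan2(.119,.0464)
def down(a):  # tool y at angle a, z down
    y=np.array([np.cos(a),np.sin(a),0]);z=np.array([0,0,-1.]);return np.c_[np.cross(y,z),y,z]
EST=dict(red=(.577,.224),yellow=(.576,.333),green=(.5,.107),blue=(.485,.204))
RING=dict(red=.034,yellow=.038,green=.042,blue=.046)
def look(c,name):
    T=wristT(); im=ctrl.read_camera("wrist"); cv2.imwrite(f"pics/{name}.png",im)
    out=[]
    for a,ce in blobs(mask(im,c),60):
        p=plane("wrist",ce,RING[c],T); out.append((a,ce,p))
    return im,out
E
python3 - <<'E'
from h import *
for a in (ROW-np.pi/2,ROW+np.pi/2):
    for p in [(.577,.224),(.576,.333),(.5,.107),(.485,.204),(.54,-.153),(.4935,-.2715),(.562,-.092)]: print(np.degrees(a).round(1),p,[ctrl.ik([*p,z],down(a)) for z in(.16,.012)])
t=ctrl.current_t()
q0=ctrl.current_q()
R=down(ROW-np.pi/2)
c1=[ctrl.ik([.577,.224,.16],down(a)) for a in(ROW-np.pi/2,ROW+np.pi/2)]
k=min((i for i in(0,1) if c1[i] is not None),key=lambda i:abs(c1[i][5]-q0[5]))
print(k)
ctrl.goto([.577,.224,.16],down(ROW-np.pi/2+k*np.pi))
im,o=look("red","w_red");print(o,ctrl.current_t()-t)
E
```

```text
-21.3 (0.577, 0.224) [array([15.6913, 30.8684, 81.6632, -0.    , 67.4684, 36.9929]), array([15.6913, 41.7316, 88.2445, -0.    , 50.0239, 36.9929])]
-21.3 (0.576, 0.333) [array([24.8939, 34.4173, 74.5192, -0.    , 71.0636, 46.1955]), array([24.8939, 44.3694, 80.979 , -0.    , 54.6516, 46.1955])]
-21.3 (0.5, 0.107) [array([ 5.3854, 22.9725, 96.8402, -0.    , 60.1873, 26.687 ]), array([  5.3854,  36.4782, 104.0998,  -0.    ,  39.422 ,  26.687 ])]
-21.3 (0.485, 0.204) [array([16.3084, 24.0458, 94.8453, -0.    , 61.1089, 37.61  ]), array([ 16.3084,  37.1286, 101.9759,  -0.    ,  40.8955,  37.61  ])]
-21.3 (0.54, -0.153) [array([-21.9149,  26.5976,  90.0105,  -0.    ,  63.3919,  -0.6133]), array([-21.9149,  38.7636,  96.8833,  -0.    ,  44.3531,  -0.6133])]
-21.3 (0.4935, -0.2715) [array([-34.8915,  26.7436,  89.7303,  -0.    ,  63.5262, -13.5899]), array([-34.8915,  38.8605,  96.5904,  -0.    ,  44.5491, -13.5899])]
-21.3 (0.562, -0.092) [array([-15.3043,  27.1994,  88.8527,  -0.    ,  63.9479,   5.9973]), array([-15.3043,  39.1656,  95.6743,  -0.    ,  45.1602,   5.9973])]
158.7 (0.577, 
[... 506 characters left out ...]
(0.485, 0.204) [array([  16.3084,   24.0458,   94.8453,   -0.    ,   61.1089, -142.39  ]), array([  16.3084,   37.1286,  101.9759,   -0.    ,   40.8955, -142.39  ])]
158.7 (0.54, -0.153) [None, None]
158.7 (0.4935, -0.2715) [array([-34.8915,  26.7436,  89.7303,  -0.    ,  63.5262, 166.4101]), array([-34.8915,  38.8605,  96.5904,  -0.    ,  44.5491, 166.4101])]
158.7 (0.562, -0.092) [array([ -15.3043,   27.1994,   88.8527,   -0.    ,   63.9479, -174.0027]), array([ -15.3043,   39.1656,   95.6743,   -0.    ,   45.1602, -174.0027])]
0
[(np.int32(186), array([252.2903, 179.4409]), array([0.584 , 0.2317, 0.034 ])), (np.int32(161), array([453.6149, 181.1553]), array([0.7706, 0.157 , 0.034 ]))] 2.0
```

View pics/w_red.png

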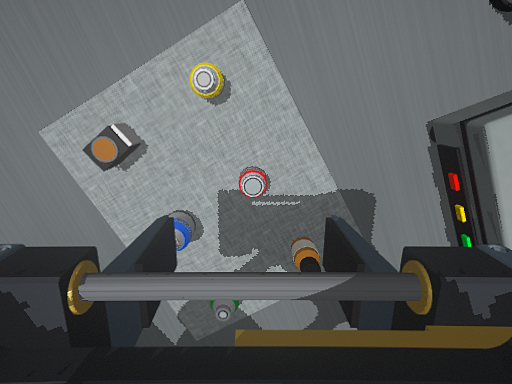

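The red ring is centred at about (253,183), close to under the TCP. Both fingers will be clear of the bottle at (306,255). I'll pick red, then look at the nests with it in hand.

```bash
cat >> h.py <<'E'
R=down(ROW-np.pi/2)
NEST={i+1:np.array([.493,-.2702])+i*np.array([.023,.0594]) for i in range(4)}
OFF=dict(red=.007,yellow=.008,green=.010,blue=.012)  # TCP height over the foot
DIA=dict(red=.029,yellow=.030,green=.032,blue=.034)
NUM=dict(red=1,yellow=2,green=3,blue=4)
def locate(c,T,im,near):
    cs,_=cv2.findContours(mask(im,c),cv2.RETR_EXTERNAL,cv2.CHAIN_APPROX_NONE)
    res=[(plane("wrist",cv2.minEnclosingCircle(k)[0],RING[c],T)[:2]) for k in cs if cv2.contourArea(cv2.convexHull(k))>100]
    return min(res,key=lambda p:np.linalg.norm(p-near))
def pick(c,near=None):
    near=np.array(EST[c] if near is None else near)
    ctrl.command_gripper(.75)
    ctrl.goto([*near,.16],R)
    T=wristT();im=ctrl.read_camera("wrist");cv2.imwrite(f"pics/p_{c}.png",im)
    p=locate(c,T,im,near);print(c,"at",p,"from",near)
    assert np.linalg.norm(p-near)<.025
    ctrl.move_l([*p,.12],vel=.15)
    T=wristT();p=locate(c,T,ctrl.read_camera("wrist"),p);print("again",p)
    if ctrl.move_l([*p,.004+OFF[c]],vel=.12,contact_N=8): print("CONTACT",ctrl.current_tool_pos())
    ctrl.command_gripper(0.)
    print("width",ctrl.current_grip_width()*.091,DIA[c],ctrl.current_grasp_force())
    ctrl.move_l([*p,.13+OFF[c]],vel=.2)
    print("lifted",ctrl.current_grip_width()*.091,ctrl.current_contact_force(),ctrl.current_t())
E
python3 - <<'E'
from h import *
pick("red")
ctrl.goto([*NEST[1],.15],R)
T=wristT();im=ctrl.read_camera("wrist");cv2.imwrite("pics/n1.png",im);np.save("n1T.npy",T);print(ctrl.current_t())
E
```

```text
red at [0.5828 0.2285] from [0.577 0.224]
again [0.5831 0.2287]
width 0.028219542190135498 0.029 30.000404760357924
lifted 0.02792061494679612 [-0.5215 -0.293  -1.7765] 6.0083
7.9
```

View pics/n1.png

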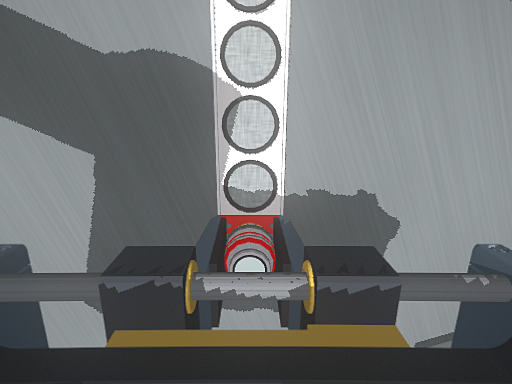

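Red is held upright between the fingers. The nests show at (250,186), (250,124) and (251,54), in line with the tool's x axis. I'll compute their positions from these rims.

```bash
python3 - <<'E'
from h import *
T=np.load("n1T.npy");g=cv2.cvtColor(cv2.imread("pics/n1.png"),cv2.COLOR_BGR2HSV)
d=(g[...,2]<95).astype(np.uint8)
cs,hi=cv2.findContours(d,cv2.RETR_CCOMP,cv2.CHAIN_APPROX_NONE)
for k,c in enumerate(cs):
    a=cv2.contourArea(c)
    if hi[0][k][3]>=0 and 1200<a<5000:
        e=cv2.fitEllipse(c);print(a,e,plane("wrist",e[0],.011,T))
for i,uv in enumerate([(250,186),(250,124),(250.5,54)]): print(plane("wrist",uv,.011,T),NEST[i+1])
E
```

```text
3543.0 ((250.00299072265625, 286.837890625), (67.23011779785156, 125.24978637695312), 89.7690200805664) [ 0.4507 -0.3853  0.011 ]
1588.0 ((249.45162963867188, 251.58767700195312), (50.56827926635742, 53.77190399169922), 91.78150177001953) [ 0.4666 -0.3427  0.011 ]
[ 0.4949 -0.2715  0.011 ] [ 0.493  -0.2702]
[ 0.5181 -0.2119  0.011 ] [ 0.516  -0.2108]
[ 0.5415 -0.1529  0.011 ] [ 0.539  -0.1514]
```

The wrist view agrees to 2 mm. I'll place red, then do yellow and check.

```bash
cat >> h.py <<'E'
NEST={k:v+[.0015,-.001] for k,v in NEST.items()}
def place(c):
    n=NEST[NUM[c]];zf=.008+OFF[c]
    if np.linalg.norm(ctrl.current_tool_pos()[:2]-n)>.01: ctrl.goto([*n,.13+OFF[c]],R)
    ctrl.move_l([*n,zf+.012],vel=.12)
    hit=ctrl.move_l([*n,zf-.001],vel=.02,contact_N=3)
    z=ctrl.current_tool_pos()[2];ctrl.sleep(.2)
    print("down",hit,z-zf,ctrl.current_contact_force())
    ctrl.command_gripper(.62)
    ctrl.sleep(.1);ctrl.move_l([*n,.15],vel=.15)
    print("placed",c,ctrl.current_t())
E
python3 - <<'E'
from h import *
place("red")
T=wristT();im=ctrl.read_camera("wrist");cv2.imwrite("pics/after_red.png",im)
print(locate("red",T,im,NEST[1]),NEST[1])
E
```

```text
down True 7.163875737386388e-06 [-0.0643  0.4455  7.7896]
placed red 11.625
[ 0.4953 -0.273 ] [ 0.4945 -0.2712]
```

View pics/after_red.png

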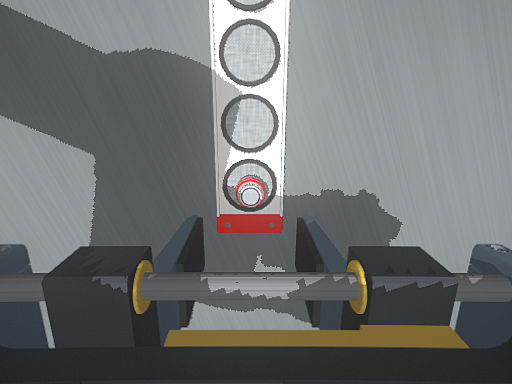

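Red stands upright in nest 1, with its lens at (250,196). The other three are next; each pick and place checks its own result.

```bash
python3 - <<'E'
from h import *
for c in ("yellow","green","blue"):
    pick(c)
    w=ctrl.current_grip_width()*.091
    assert abs(w-DIA[c])<.003
    place(c)
    T=wristT();im=ctrl.read_camera("wrist");cv2.imwrite(f"pics/after_{c}.png",im)
    p=locate(c,T,im,NEST[NUM[c]]);RING_dz=p-NEST[NUM[c]];print("seen",RING_dz)
    assert np.linalg.norm(RING_dz)<.008
E
```

```text
yellow at [0.5784 0.3363] from [0.576 0.333]
again [0.5787 0.3365]
width 0.029152521611152647 0.03 30.000420932192355
lifted 0.029379953509084233 [ 0.2293  0.1116 -1.7147] 17.3
down True -7.0389785824867546e-06 [-0.6989  0.6903  7.4179]
placed yellow 22.8833
seen [ 0.0007 -0.0018]
green at [0.5041 0.1131] from [0.5   0.107]
again [0.5043 0.1136]
width 0.03150409272180297 0.032 30.000651385635138
lifted 0.031072177306433225 [-0.9011  0.1931 -2.5179] 27.5583
down True 6.721401356258802e-05 [-0.365  -0.2377  7.878 ]
placed green 32.1583
seen [ 0.0008 -0.0017]
blue at [0.4877 0.209 ] from [0.485 0.204]
again [0.4886 0.2095]
width 0.033277013678942 0.034 30.001159765961347
lifted 0.03318714964828808 [-0.4238  0.1562 -3.1725] 36.9167
down True 8.433834848412328e-05 [0.071  0.5125 8.2177]
placed blue 41.625
seen [ 0.0013 -0.0018]
```

```bash
python3 - <<'E'
from h import *
s=ctrl.read_camera("side");cv2.imwrite("pics/side1.png",s)
E
```

```text
(no output)
```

View pics/side1.png

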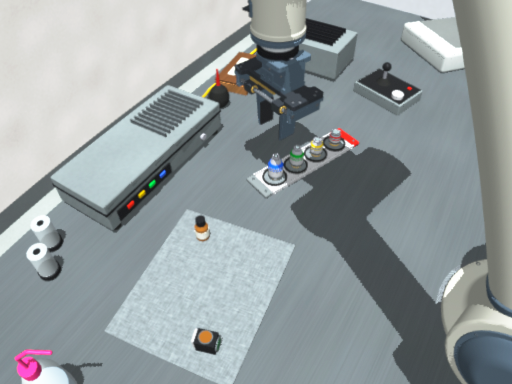

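The four objectives stand upright: red (337,138), yellow (318,148), green (297,158), blue (275,168), running from the red end to the grey end. The bottle at (202,230) and the cube at (207,340) haven't moved, and the gripper is clear.

```bash
python3 -c "
from bench import ctrl
print(ctrl.sign_off(),ctrl.current_t())"
```

```text
the job is handed in; nothing more can be done
the job is handed in; nothing more can be done
```

All four objectives stand upright, lens up, in their nests in the order red, yellow, green, blue from the tray's red end; the oil bottle and filter cube were not moved, and the job was handed in at about 42 s.

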